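# Counter-hold the hidden bolt of a rack bracket while the nutrunner pulls its nut up

### The job

The nutrunner is turning the nut on the outside of the blue rack bracket, but the bolt spins with it: reach down into the narrow gap between the bracket's two walls, grip the head of that bolt (the spinning one in line with the nutrunner, not the finished one with the yellow paint mark) and hold it from turning until the nut has run up tight against the bracket. Do not let go: finish while still gripping the head, with the nut tight. Leave everything lying about the bench and on the jig where it is.

Things in the scene. Friction and masses are not known exactly. Their poses are not given: they have to be found in the camera images.
- jig: Fixed assembly jig: 16 mm aluminium base plate with a blue U-shaped rack bracket (300 mm long, open at top and both ends) and an inline nutrunner. Origin on the bench under the bolt head's centre; x along the bracket's gap, y along the bolt towards the nutrunner, z up. Bracket walls 6 mm thick, inner faces at y = +23 and -23 mm (gap 46 mm), tops at z = 106 mm, floor of the gap at z = 22 mm.
- gap_mouth (a point): Centre of the gap's open top, level with the wall tops, 38 mm straight above the bolt head's centre; axes as the jig's. Within 90 mm along the gap either way there are only the bolt head and its bush. At +135 and -135 mm along the gap stand toggle clamps, up to z = 125 mm; their red handles run out behind the bracket to y = -158 mm.
- bolt_head: Bright steel hexagon head to hold: 24 mm across flats, 27.7 across corners, 10 mm thick. Origin at its centre, 68 mm above the bench, in the middle of the gap (y = -5 to +5 mm in the jig's frame), 46 mm above the gap's floor. Its y axis is the bolt's level axis, about which it spins at about 3 rad/s while free. Jaws closing along the gap square it up on any pair of flats.
- bush (a point): Middle of the fixed round bush behind the head, 20 mm in diameter (so 2 mm inside the flats), filling y = +5 to +23 mm between head and wall, 14 mm from the head's centre, same height. A pad that overlaps the bush does not touch it when it bears on the flats.
- done_bolt (a point): Centre of the finished bolt's head (same size, fixed, yellow paint mark), in the same gap 105 mm from the one to hold, towards the jig's -x. Not the one to hold.
- nutrunner (a point): Middle of the grey and orange nutrunner's barrel (52 mm in diameter), 68 mm high. The tool fills y = 105 to 425 mm of the jig, no higher than 112 mm. It pulls all the time: the held head must resist 0.1 N m while the nut runs and 0.3 N m once it is tight. Let go, bolt and nut spin together again.
- nut_run (a joint): How far the nut is screwed along the bolt, rad. Starts between 0 and 9, grows at about 2 rad/s only while the head is held from turning, and stops at 18.85 with the nut tight on the bracket (so at most 10 s of holding; then keep holding). One turn moves the nut and its dark socket 2 mm towards the bracket.
- spare_bolt: Spare hex bolt, 24 mm head, 60 mm tall, standing on its head on the jig's base plate. Not to be moved. Origin on its underside, at the centre.
- spare_bush: Spare aluminium bush, 20 mm diameter, 18 mm tall, standing on the jig's base plate. Not to be moved. Origin on its underside, at the centre.
- wrench: Open-ended spanner, 240 mm long, lying on the bench to the right. Not to be moved. Origin on its underside, near its middle.
- dish: Black round dish, 176 mm wide, 22 mm tall, with small beads, on the bench to the right. Not to be moved. Origin on its underside, at the centre.
- driver: Screwdriver, 200 mm long, lying on the bench to the right. Not to be moved. Origin on its underside, near its middle.
- spare_bracket: Short blue U-shaped offcut of bracket, 120 x 58 x 60 mm, on the bench to the right. Not to be moved. Origin on its underside, at the centre.
- jar: White jar with green lid, 64 mm wide, 75 mm tall, on the bench behind the jig. Not to be moved. Origin on its underside, at the centre.

How it is judged:
On the way, in this order (a step that is already met when the one before it is completed fails the run):
1. the spinning bolt head is gripped between the fingers and has stopped turning (contact force between the fingers and bolt_head above 5 N and distance between the grasp point and bolt_head below 0.025 m and angular speed of bolt_head below 0.3 rad/s), for 0.3 s.
2. the nut has run up tight while the head is held (all of step 1 and value of joint nut_run above 18.5 rad), for 0.2 s.
At the end, for the whole second after the job is handed in: The nut is tight (nut_run above 18.5 rad) and the robot still grips the bolt head: fingers press on it with more than 5 N, the point between the finger pads is within 25 mm of the head's centre, the head turns slower than 0.3 rad/s, and every loose bystander lies within 20 mm of where it was (all of step 2 and distance of each of spare_bolt, spare_bush, wrench, dish, driver, spare_bracket, jar from where it was at the start of the episode below 0.02 m); the arm keeps its last pose, push and grip.
It fails at once if a bystander was moved by more than 20 mm (distance of any of spare_bolt, spare_bush, wrench, dish, driver, spare_bracket, jar from where it was at the start of the episode above 0.02 m).
It also fails if it takes over 45 s, if anything falls off the work surface, if the arm or the gripper's body presses on something with over 40 N, if the wrist force passes 120 N, or if a joint passes its speed limit or range.

### The arm

A 6-joint arm with a two-finger parallel gripper is mounted at the origin on the work surface. World frame = base frame: x ahead of the robot, y to its left, z up, the work surface at z = 0. Lengths are in m, angles in rad, forces in N, time in s.
With the tool pointing down it reaches from about 0.35 to 0.975 m from the base axis. Payload 4.9 kg.
Tool frame: the origin (TCP) lies midway between the tips of the shut fingers; the grasp point (between the pads) lies 19 mm behind it; z points along the fingers, y is the line along which they close (so a half turn about z gives the same grasp; the last joint's range is limited). The gripper opens to 85 mm and grips with 20 to 120 N. Pads are 22 mm wide; open, the fingers measure 114 mm over their backs; the gripper's body (76 mm by 85 mm) begins 54 mm behind the grasp point. The pads swing forward as they close: fully open they stand 13 mm farther back than shut.
Start: joints at [1.073, 0.053, 1.613, -0, 1.476, -0.119], TCP at [0.231, 0.581, 0.231] pointing down, gripper open.
Joint ranges: [-3.01, 3.01], [-1.01, 2.22], [0.06, 2.58], [-1.02, 4.17], [0.09, 2.62], [-3.14, 3.14]. Speed limits (rad/s): [2.57, 2.57, 3.14, 3.14, 3.14, 3.14].

### API

Orientations are given as a unit quaternion [w, x, y, z].
In Python, from plant import manip gives the robot as it stands.
- The arm moves only by the tool move_arm, never from a script. Its argument "increments" is one flat list of numbers, 5 for each row, row after row: the shift along the tool's x, y, z in mm, then the turn about the tool's z in rad, then the opening, from 0 (shut) to 1 (fully open). In form: [tx, ty, tz, spin, jaw, tx, ty, tz, spin, jaw, ...]. A call has 1 to 8 rows; each row shifts and turns the commanded pose from where the row before left it, along the tool's axes as they then stand; what a row does not reach is not made up. A row lasts 1/12 s, in which the tool goes at most 41.7 mm and 7.16 degrees, less where a joint would pass 70% of its speed; a pose out of reach is approached as far as the arm can. A call with a gripper value outside its range is refused whole. The fingers move at their own pace and stop on an object; the grip force is fixed at half the most. Time passes only in rows, so rows that do not move let the fingers close. It gives the time, the measured TCP pose, the force, the opening and the grip force at its end, in the units of the state.
- manip.state(): the state, without advancing time (a new reading comes with each control period).
- manip.grab_frame(name): name is "side" or "top" or "wrist"; returns a dict with "image" (400x640x3 uint8, blue, green, red), "fov_y" (degrees; the focal length in pixels is half the picture's height over the tangent of half this angle, whatever the lens; pixels are square), "cx", "cy" (the principal point, pixels), "eye" and "rotation" of the camera in the world; the wrist camera has in their place "T_tool_cam" (4x4, takes a point from camera to tool coordinates, whose origin is the TCP and whose axes are the flange's). Camera axes: x right, y down, z forward; pixel columns grow to the right and rows downward; lengths in m; the calibration is good to about 2 mm. The wrist camera is an equidistant fisheye: a pixel r from the principal point sees the ray r / f radians off the axis. A picture is of the moment at which its call begins: read the wrist's pose just before it. There is no depth.
- manip.job_done(): hands the job in; it is judged then, once.
The state is a dict: "time": time; "joint_pos": joint angles; "joint_vel": joint speeds; "joint_efforts": joint torques, N m; "tool_pos": TCP position; "tool_rot": TCP orientation; "contact_force": force on the tool from outside, world axes, zero at the start; "ft_torque": the same for the moment, N m; "gripper_width": opening from 0.0 (shut) to 1.0 (fully open); "grasp_force": force on a finger pad.
Only numpy, scipy, OpenCV 4.12 (cv2) and the standard library are available. Lean on these libraries where they do the work, as an engineer would, in place of code of your own. Each camera call takes 0.05 s, during which the arm holds its last target. There are 200 camera calls.

## Working session

There is one attempt and no reset: what is moved stays moved. The work goes in short steps, Python scripts to look and compute and a tool call to move; the robot and the scene stay as the last step left them, time stands still between calls to the robot, and variables do not carry over. Pictures are saved under pics/ and viewed, at most 10 in all, crops included, and the job is handed in when it is done.

Besides the shell and the picture viewer there is one more tool, called after ">>>" as name(argument=value, ...) on one line, values as JSON. move_arm: Moves the arm, as the interface text tells. Its arguments: {"type":"object","properties":{"increments":{"type":"array"}},"required":["increments"]}

```bash
mkdir -p pics
cat > h.py <<'E'
import numpy as np, cv2, pickle
from plant import manip
from scipy.spatial.transform import Rotation as R
def rot(q): return R.from_quat([q[1],q[2],q[3],q[0]]).as_matrix()
def grab(name,fn):
    s=manip.state(); f=manip.grab_frame(name); f['s']=s
    cv2.imwrite(f'pics/{fn}.png',f['image']); pickle.dump(f,open(f'pics/{fn}.pkl','wb')); return f
def load(fn): return pickle.load(open(f'pics/{fn}.pkl','rb'))
def ray(f,u,v):
    F=200/np.tan(np.radians(f['fov_y']/2)); d=np.array([u-f['cx'],v-f['cy']])
    if 'eye' in f:
        r=np.array([d[0]/F,d[1]/F,1]); r/=np.linalg.norm(r)
        return np.array(f['eye']),np.array(f['rotation'])@r
    n=np.linalg.norm(d); a=n/F; r=np.array([*(np.sin(a)*d/max(n,1e-9)),np.cos(a)])
    T=np.array(f['T_tool_cam']); W=rot(f['s']['tool_rot'])
    return W@T[:3,3]+np.array(f['s']['tool_pos']),W@T[:3,:3]@r
def plane(f,u,v,z):
    e,r=ray(f,u,v); return e+r*(z-e[2])/r[2]
def tri(rs):
    A=0;b=0
    for e,r in rs:
        P=np.eye(3)-np.outer(r,r); A=A+P; b=b+P@e
    x=np.linalg.solve(A,b); return x,[np.linalg.norm((np.eye(3)-np.outer(r,r))@(x-e)) for e,r in rs]
E
python3 - <<'E'
from h import *
fs=[grab(n,n+'0') for n in('top','side','wrist')]
for f in fs: print(f['fov_y'],f['cx'],f['cy'],f.get('eye'),f.get('rotation'),f.get('T_tool_cam'))
s=manip.state();print(s['time'],s['tool_pos'],s['tool_rot'],s['gripper_width'])
E
```

```text
57.20254284685232 315.5695313527904 196.72930524025426 [ 0.38146581 -0.07948211  1.16046265] [ 0.06135484 -0.70279202  0.70548222 -0.06792496] None
43.557997916535285 324.0743964589126 199.56056746038288 [-0.12445765 -0.96426629  0.84823709] [-0.44488477  0.83692344 -0.28327728  0.14625552] None
65.70646984690485 323.87817003665043 203.03328051434815 None None [[ 0.00188607 -0.96084267 -0.2770881   0.06926721]
 [ 0.99999582  0.00120509  0.0026279  -0.00112348]
 [-0.00219108 -0.2770919   0.96084092 -0.14224776]
 [ 0.          0.          0.          1.        ]]
0.15 [0.23091074 0.580256   0.23034578] [-2.42026311e-04  1.88300359e-01  9.82111161e-01 -7.64247504e-04] 1.0009899606298376
```

View pics/top0.png

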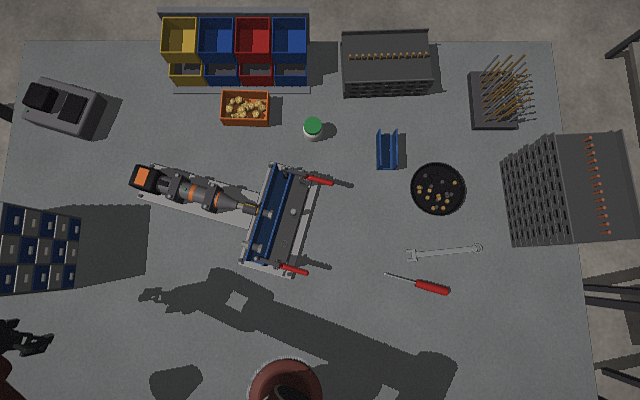

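View pics/wrist0.png

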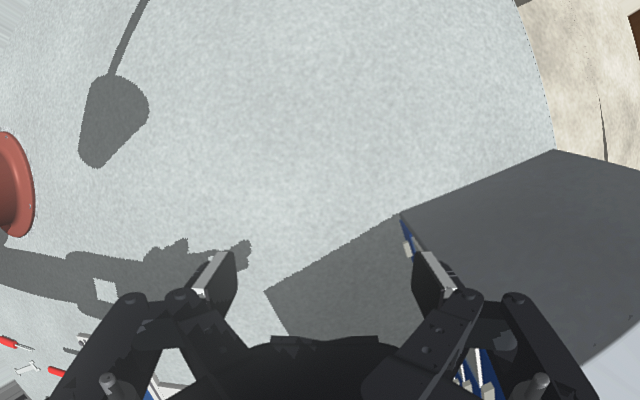

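View pics/side0.png

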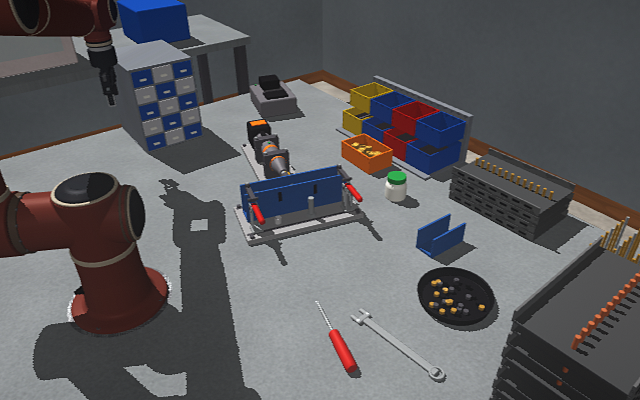

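The top view shows the jig at about (265,215), with its gap running from (280,165) to (250,270) and the nutrunner to the left. The side view shows the jig at about (300,200). The wrist camera does not see the jig yet.

```bash
python3 - <<'E'
s=open('h.py').read().replace("np.array(f['rotation'])@r","rot(f['rotation'])@r")
open('h.py','w').write(s)
E
python3 - <<'E'
from h import *
t=load('top0');s=load('side0')
a=cv2.resize(t['image'][155:285,235:330],None,fx=4,fy=4,interpolation=cv2.INTER_CUBIC)
b=cv2.resize(s['image'][160:250,230:375],(406,252),interpolation=cv2.INTER_CUBIC)
c=np.zeros((520,800,3),np.uint8);c[:,:380]=a;c[:252,390:796]=b
cv2.imwrite('pics/crop1.png',c)
for u,v in [(313,127),(437,187),(265,215)]:print(plane(t,u,v,0.07))
E
```

```text
[ 0.80560336 -0.08310775  0.07      ]
[ 0.61240957 -0.4603572   0.07      ]
[0.52821494 0.06144734 0.07      ]
```

View pics/crop1.png

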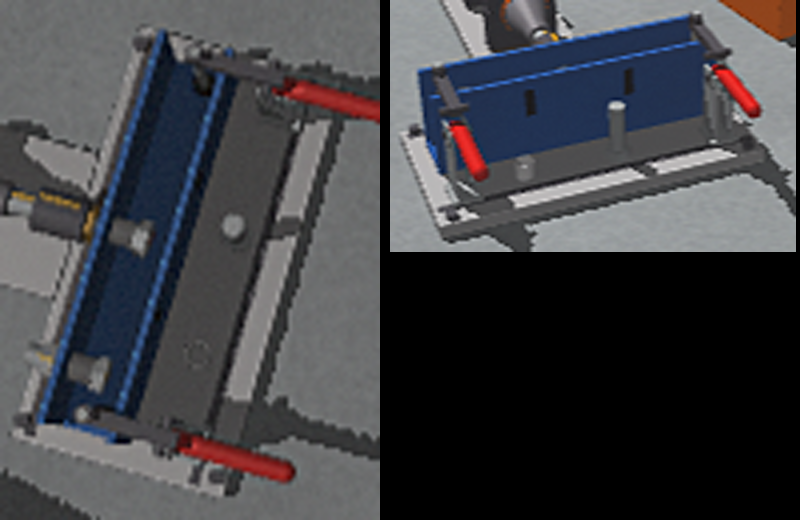

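In the crop, the target head with its bush and the nutrunner is at about (140,238), which is full-image (270,214). The finished bolt is at (100,372) in the crop. The wall tops are bright blue lines.

Run:
```python
from h import *
t=load('top0');s=load('side0')
g=lambda x,y,z:plane(t,235+(x+.5)/4-.5,155+(y+.5)/4-.5,z)
a,b=g(165,35,.106),g(42,418,.106);c,d=g(235,82,.106),g(122,435,.106)
for p,q in((a,b),(c,d)): print(p,q,np.linalg.norm(p-q),np.degrees(np.arctan2(*(p-q)[1::-1])))
u=(a-b)/np.linalg.norm(a-b);n=np.array([-u[1],u[0],0])
print('gap centre-to-centre',n@(a-c),(n@(b-d)))
h=g(139,237,.08);k=g(98,372,.08);print('head',h,'done',k,np.linalg.norm(h-k),'head vs walls',n@(h-a),n@(h-c))
h2=(g(139,237,.068));print(h2)
# two-view check of height: same wall corner (y=+, both ends)
S=lambda x,y:ray(s,230+(x-390)*145/406,160+y*90/252)
T=lambda x,y:ray(t,235+x/4-.4,155+y/4-.4)
print(tri([T(42,418),S(420,70)]),tri([T(165,35),S(700,17)]))
st=manip.state();print(rot(st['tool_rot']),st['tool_pos'])
```

```text
[0.67782106 0.02768419 0.106     ] [0.39773386 0.11039527 0.106     ] 0.2920444466669713 -16.45212040240581
[ 0.64180163 -0.02450708  0.106     ] [0.38563981 0.05362778 0.106     ] 0.26781324750680235 -16.962831393026654
gap centre-to-centre 0.06025559492453694 0.05786844950253476
head [0.53018809 0.04725985 0.08      ] done [0.43102755 0.07531089 0.08      ] 0.1030517961277916 head vs walls -0.023037556958934603 0.03721803796560235
[0.53183985 0.04866749 0.068     ]
(array([0.39648575, 0.11162976, 0.10371682]), [np.float64(0.0015436022866676092), np.float64(0.0015436022866677007)]) (array([0.68069515, 0.02750398, 0.10076728]), [np.float64(0.0015167050836137651), np.float64(0.0015167050836136535)])
[[-9.29085832e-01  3.69863399e-01 -7.63209641e-04]
 [ 3.69864139e-01  9.29084781e-01 -1.41000472e-03]
 [ 1.87577323e-04 -1.59229929e-03 -9.99998715e-01]] [0.23091074 0.580256   0.23034578]
```

>>> move_arm(increments=[-30,-24,0,0,1,-30,-24,0,0,1,-30,-24,0,0,1,-30,-24,0,0,1,-30,-24,0,0,1,-30,-24,0,0,1,-30,-24,0,0,1,-30,-24,0,0,1])

```text
time: 0.82
tool_pos: [0.3834, 0.3118, 0.2311]
tool_rot: [-0.0, 0.188, 0.982, -0.0]
contact_force: [1.1, 0.5, 0.7]
gripper_width: 1.003
grasp_force: 0.0
```

>>> move_arm(increments=[-30,-24,0,0,1,-30,-24,0,0,1,-30,-24,0,0,1,-30,-24,0,0,1,-30,-24,0,0,1,-30,-24,0,0,1,-30,-24,0,0,1,-25,-24,0,0,1])

```text
time: 1.48
tool_pos: [0.5312, 0.0461, 0.231]
tool_rot: [0.0, 0.189, 0.982, -0.0]
contact_force: [0.4, 0.7, 0.2]
gripper_width: 1.001
grasp_force: 0.0
```

>>> move_arm(increments=[0,0,0,0.123,1,0,0,0,0.123,1,0,0,0,0.123,1,0,0,0,0.123,1,0,0,0,0.123,1,0,0,0,0.123,1,0,0,0,0.123,1,0,0,0,0.123,1])

```text
time: 2.15
tool_pos: [0.5302, 0.0482, 0.2309]
tool_rot: [-0.0, 0.632, 0.775, -0.0]
contact_force: [0.7, -0.4, 0.2]
gripper_width: 0.998
grasp_force: 0.0
```

>>> move_arm(increments=[0,0,0,0.123,1,0,0,0,0.123,1,0,0,0,0.123,1,0,0,0,0.123,1,0,0,0,0,1,0,0,0,0,1])

```text
time: 2.65
tool_pos: [0.5303, 0.0483, 0.231]
tool_rot: [-0.0, 0.799, 0.601, -0.0]
contact_force: [0.0, -0.6, -0.1]
gripper_width: 1.001
grasp_force: 0.0
```

Run:
```python
from h import *
f=grab('wrist','w1');s=f['s'];print(s['time'],s['tool_pos'],rot(s['tool_rot']),s['joint_pos'],s['contact_force'])
```

```text
2.65 [0.53025682 0.04826575 0.23099051] [[ 2.77186950e-01  9.60815858e-01 -5.30340199e-04]
 [ 9.60815997e-01 -2.77186975e-01  2.66545755e-05]
 [-1.21393257e-04 -5.16947647e-04 -9.99999859e-01]] [-4.90382457e-02 -1.69695266e-01  1.82657793e+00  6.28300321e-07
  1.48524100e+00  2.31826829e-01] [ 0.01767611 -0.57373494 -0.09990529]
```

View pics/w1.png

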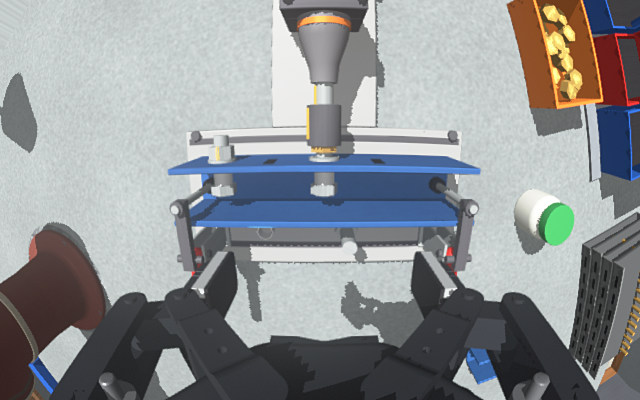

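The wrist view shows the jig squared with the tool. The target head is at about (322,184), in line with the nutrunner, and the done bolt is at (221,183). The walls are blue bands at v ≈ 155–225. I'll take a second view with the camera right above the gap.

>>> move_arm(increments=[-30,0,0,0,1,-30,0,0,0,1,0,0,0,0,1,0,0,0,0,1])

```text
time: 3.03
tool_pos: [0.5134, -0.0103, 0.2313]
tool_rot: [-0.0, 0.8, 0.6, 0.0]
contact_force: [0.4, 0.1, -0.1]
gripper_width: 0.999
grasp_force: 0.0
```

Run:
```python
from h import *
f=grab('wrist','w2');print(f['s']['tool_pos'])
a=cv2.resize(load('w1')['image'][140:240,160:490],(792,240),interpolation=cv2.INTER_CUBIC)
b=cv2.resize(f['image'][40:190,160:490],(792,360),interpolation=cv2.INTER_CUBIC)
cv2.imwrite('pics/crop2.png',np.vstack([a,b]))
```

```text
[ 0.5134017  -0.0102687   0.23129565]
```

View pics/crop2.png

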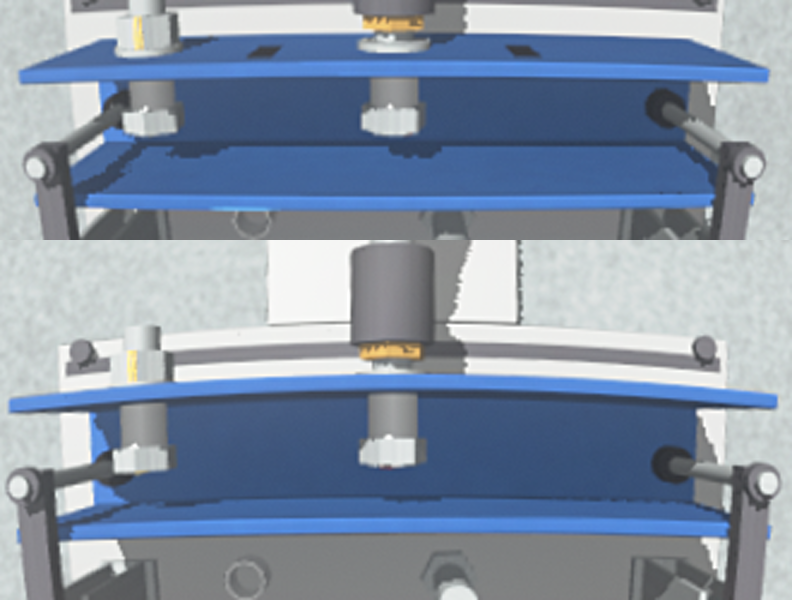

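Run:
```python
from h import *
f1,f2=load('w1'),load('w2')
a=lambda x,y:(f1,160+x/2.4-.3,140+y/2.4-.3)
b=lambda x,y:(f2,160+x/2.4-.3,40+(y-240)/2.4-.3)
L={'+in':((392,80),(392,391)),'+out':((392,68),(392,376)),'-in':((392,195),(392,519)),'-out':((392,207),(392,536)),'headfront':((392,135),(390,467)),'head/bush':((392,100),(390,438)),'+L':((20,75),(10,405)),'+R':((768,75),(777,402))}
P={}
for k,(p,q) in L.items():
    P[k],e=tri([ray(*a(*p)),ray(*b(*q))]);print(k,P[k].round(4),np.round(e,4), plane(*a(*p),.106).round(4),plane(*b(*q),.106).round(4))
PL=[(plane(*a(20,75),.106),plane(*a(768,75),.106)),(plane(*b(10,405),.106),plane(*b(777,402),.106))]
for p,q in PL:print('wall',np.linalg.norm(p-q),np.degrees(np.arctan2(*(q-p)[1::-1])),(p+q)/2)
s=manip.state();W=rot(s['tool_rot'])
print('tool yaw',np.degrees(np.arctan2(W[1,1],W[0,1])))
for n,g in(('v1',a),('v2',b)):
  k=0 if n=='v1' else 1
  pi=plane(*g(*L['+in'][k]),.106);mi=plane(*g(*L['-in'][k]),.106);c=(pi+mi)/2
  for x,y,z in [(393,118 if k==0 else 450,.080),(392,90 if k==0 else 415,.078)]:
    h=plane(*g(x,y),z);print(n,'gap',W[:2,0]@(pi-mi)[:2],'shift to gap centre in tool x,y mm',1e3*W[:2,:2].T@(c-s['tool_pos'])[:2],'head',1e3*W[:2,:2].T@(h-s['tool_pos'])[:2],h)
```

```text
+in [0.5363 0.0677 0.108 ] [0.0002 0.0002] [0.5361 0.0674 0.106 ] [0.5365 0.0678 0.106 ]
+out [0.5378 0.0726 0.1121] [0.0002 0.0002] [0.5373 0.0717 0.106 ] [0.538 0.073 0.106]
-in [0.5233 0.0226 0.0993] [0.0001 0.0001] [0.5239 0.0248 0.106 ] [0.5236 0.0233 0.106 ]
-out [0.5212 0.0155 0.0929] [0.0001 0.0001] [0.5225 0.0201 0.106 ] [0.5219 0.0173 0.106 ]
headfront [0.5279 0.04   0.0759] [0.0003 0.0003] [0.5304 0.0475 0.106 ] [0.5282 0.0417 0.106 ]
head/bush [0.531  0.051  0.0597] [0.0003 0.0003] [0.534  0.0602 0.106 ] [0.5311 0.0517 0.106 ]
+L [0.3934 0.1125 0.103 ] [0. 0.] [0.3951 0.1125 0.106 ] [0.3949 0.1119 0.106 ]
+R [0.6823 0.0298 0.1038] [0.0001 0.0001] [0.6811 0.0305 0.106 ] [0.6812 0.03   0.106 ]
wall 0.29748342457022026 -15.99426022232918 [0.53812038 0.07153131 0.106     ]
wall 0.2977015773200849 -15.963770677116093 [0.53804215 0.07093995 0.106     ]
tool yaw -16.25217876237571
v1 gap 0.044330422769043476 shift to gap centre in tool x,y mm [58.04599161  0.15659856] head [59.81402479  0.51441018] [0.53081341 0.0476995  0.08      ]
v1 gap 0.044330422769043476 shift to gap centre in tool x,y mm [58.04599161  0.15659856] head [7.09829385e+01 6.08234335e-02] [0.53350374 0.05854904 0.078     ]
v2 gap 0.046260632350547 shift to gap centre in tool x,y mm [57.53021067  0.38735261] head [58.57069553  0.75136493] [0.53069293 0.04643954 0.08      ]
v2 gap 0.046260632350547 shift to gap centre in tool x,y mm [57.53021067  0.38735261] head [72.42666252  0.34607974] [0.53418165 0.05985524 0.078     ]
```

The two views agree. The gap measures 44–46 mm, the wall tops sit at about z 0.10–0.108, and the head lies on the gap's centreline. The moves needed are 57.5 mm along tool x, about 0 along y, and 183 mm down.

>>> move_arm(increments=[29,0.3,0,0,1,28.5,0,0,0,1,0,0,0,0,1,0,0,30,0,1,0,0,30,0,1,0,0,20,0,1,0,0,0,0,1])

```text
time: 3.67
tool_pos: [0.5264, 0.0465, 0.1456]
tool_rot: [-0.003, 0.799, 0.601, -0.004]
contact_force: [-0.6, 0.4, -0.8]
gripper_width: 1.001
grasp_force: 0.0
```

>>> move_arm(increments=[0,0,20,0,1,0,0,20,0,1,0,0,20,0,1,0,0,20,0,1,0,0,15,0,1,0,0,8,0,1,0,0,0,0,1,0,0,0,0,1])

```text
time: 4.33
tool_pos: [0.5308, 0.0459, 0.0493]
tool_rot: [0.0, 0.8, 0.6, 0.0]
contact_force: [0.2, -0.8, 0.2]
gripper_width: 1.0
grasp_force: 0.0
```

>>> move_arm(increments=[0,-1,1,0,0,0,0,0,0,0,0,0,0,0,0,0,0,0,0,0,0,0,0,0,0,0,0,0,0,0,0,0,0,0,0,0,0,0,0,0])

```text
time: 5.0
tool_pos: [0.5293, 0.046, 0.0481]
tool_rot: [0.0, 0.8, 0.6, 0.0]
contact_force: [-3.6, 0.3, 4.8]
gripper_width: 0.279
grasp_force: 58.5
```

>>> move_arm(increments=[0,0,0,0,0,0,0,0,0,0,0,0,0,0,0,0,0,0,0,0,0,0,0,0,0,0,0,0,0,0,0,0,0,0,0,0,0,0,0,0])

```text
time: 5.67
tool_pos: [0.5294, 0.046, 0.0481]
tool_rot: [0.0, 0.8, 0.6, 0.0]
contact_force: [-2.3, 0.2, 5.7]
gripper_width: 0.281
grasp_force: 58.5
```

Run:
```python
from h import *
f=grab('wrist','w3');s=f['s'];print(s)
t=grab('top','t3')
a=cv2.resize(f['image'],(480,300));
b=cv2.resize(t['image'][175:255,215:315],(375,300),interpolation=cv2.INTER_CUBIC)
b=cv2.resize(b,(300,300));cv2.imwrite('pics/c3.png',np.hstack([a,b]))
```

```text
{'time': 5.6667, 'joint_pos': array([-5.33203695e-02,  2.01463935e-02,  1.97185800e+00, -3.58662495e-05,
        1.14924701e+00,  2.30618194e-01]), 'joint_vel': array([-0.00198222, -0.00049968,  0.00083992, -0.00100376,  0.00152677,
       -0.00199884]), 'joint_efforts': array([-2.55848877e-01, -3.03267860e+01, -3.07364202e+01,  2.53565820e-03,
       -6.59124590e-01,  2.45993120e-03]), 'tool_pos': array([0.52935536, 0.04604424, 0.0481124 ]), 'tool_rot': array([1.22045557e-04, 8.00038922e-01, 5.99948076e-01, 1.20356670e-04]), 'contact_force': array([-2.34021587,  0.24330862,  5.68612606]), 'ft_torque': array([ 0.03755026,  0.34596531, -0.0128627 ]), 'grasp_force': 58.50091449916363, 'gripper_width': 0.2810756228068865}
```

View pics/c3.png

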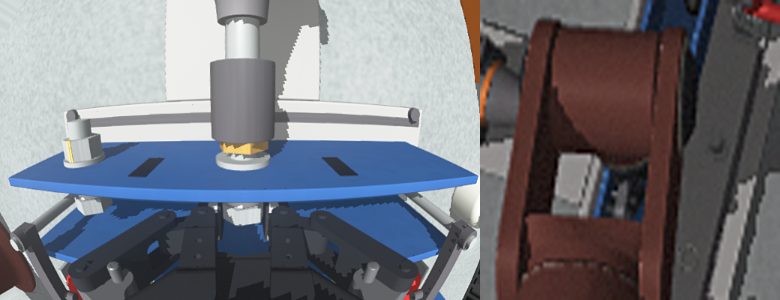

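The head is gripped on its flats: 0.281 × 85 mm = 23.9 mm at 58 N. In the wrist view the fingers meet at the head at (243,213), in line with the nutrunner. The nut, brass-coloured at (243,147), is still running, so I keep holding.

>>> move_arm(increments=[0,0,0,0,0,0,0,0,0,0,0,0,0,0,0,0,0,0,0,0,0,0,0,0,0,0,0,0,0,0,0,0,0,0,0,0,0,0,0,0])

```text
time: 6.43
tool_pos: [0.5293, 0.046, 0.0481]
tool_rot: [0.0, 0.8, 0.6, 0.0]
contact_force: [-3.9, -0.3, 6.2]
gripper_width: 0.278
grasp_force: 58.5
```

>>> move_arm(increments=[0,0,0,0,0,0,0,0,0,0,0,0,0,0,0,0,0,0,0,0,0,0,0,0,0,0,0,0,0,0,0,0,0,0,0,0,0,0,0,0])

```text
time: 7.1
tool_pos: [0.5293, 0.0461, 0.0481]
tool_rot: [0.0, 0.8, 0.6, 0.0]
contact_force: [-2.4, 1.1, 6.3]
gripper_width: 0.28
grasp_force: 58.5
```

>>> move_arm(increments=[0,0,0,0,0,0,0,0,0,0,0,0,0,0,0,0,0,0,0,0,0,0,0,0,0,0,0,0,0,0,0,0,0,0,0,0,0,0,0,0])

```text
time: 7.77
tool_pos: [0.5294, 0.046, 0.0481]
tool_rot: [0.0, 0.8, 0.6, 0.0]
contact_force: [-2.6, -0.2, 5.9]
gripper_width: 0.279
grasp_force: 58.5
```

>>> move_arm(increments=[0,0,0,0,0,0,0,0,0,0,0,0,0,0,0,0,0,0,0,0,0,0,0,0,0,0,0,0,0,0,0,0,0,0,0,0,0,0,0,0])

```text
time: 8.43
tool_pos: [0.5293, 0.0461, 0.0481]
tool_rot: [0.0, 0.8, 0.6, 0.0]
contact_force: [-3.0, 0.3, 6.2]
gripper_width: 0.277
grasp_force: 58.5
```

>>> move_arm(increments=[0,0,0,0,0,0,0,0,0,0,0,0,0,0,0,0,0,0,0,0,0,0,0,0,0,0,0,0,0,0,0,0,0,0,0,0,0,0,0,0])

```text
time: 9.1
tool_pos: [0.5293, 0.046, 0.0481]
tool_rot: [0.0, 0.8, 0.6, 0.0]
contact_force: [-3.5, -0.2, 5.4]
gripper_width: 0.275
grasp_force: 58.5
```

>>> move_arm(increments=[0,0,0,0,0,0,0,0,0,0,0,0,0,0,0,0,0,0,0,0,0,0,0,0,0,0,0,0,0,0,0,0,0,0,0,0,0,0,0,0])

```text
time: 9.77
tool_pos: [0.5293, 0.046, 0.0481]
tool_rot: [0.0, 0.8, 0.6, 0.0]
contact_force: [-2.9, 0.8, 5.9]
gripper_width: 0.281
grasp_force: 58.5
```

>>> move_arm(increments=[0,0,0,0,0,0,0,0,0,0,0,0,0,0,0,0,0,0,0,0,0,0,0,0,0,0,0,0,0,0,0,0,0,0,0,0,0,0,0,0])

```text
time: 10.43
tool_pos: [0.5293, 0.046, 0.0481]
tool_rot: [0.0, 0.8, 0.6, 0.0]
contact_force: [-3.2, 0.6, 5.6]
gripper_width: 0.277
grasp_force: 58.5
```

>>> move_arm(increments=[0,0,0,0,0,0,0,0,0,0,0,0,0,0,0,0,0,0,0,0,0,0,0,0,0,0,0,0,0,0,0,0,0,0,0,0,0,0,0,0])

```text
time: 11.1
tool_pos: [0.5293, 0.046, 0.0481]
tool_rot: [0.0, 0.8, 0.6, 0.0]
contact_force: [-3.6, 0.9, 5.5]
gripper_width: 0.278
grasp_force: 58.5
```

>>> move_arm(increments=[0,0,0,0,0,0,0,0,0,0,0,0,0,0,0,0,0,0,0,0,0,0,0,0,0,0,0,0,0,0,0,0,0,0,0,0,0,0,0,0])

```text
time: 11.77
tool_pos: [0.5293, 0.046, 0.0481]
tool_rot: [0.0, 0.8, 0.6, 0.0]
contact_force: [-2.9, 0.1, 6.4]
gripper_width: 0.275
grasp_force: 58.5
```

>>> move_arm(increments=[0,0,0,0,0,0,0,0,0,0,0,0,0,0,0,0,0,0,0,0,0,0,0,0,0,0,0,0,0,0,0,0,0,0,0,0,0,0,0,0])

```text
time: 12.43
tool_pos: [0.5293, 0.0461, 0.0481]
tool_rot: [0.0, 0.8, 0.6, 0.0]
contact_force: [-3.3, -0.9, 5.4]
gripper_width: 0.279
grasp_force: 58.5
```

>>> move_arm(increments=[0,0,0,0,0,0,0,0,0,0,0,0,0,0,0,0,0,0,0,0,0,0,0,0,0,0,0,0,0,0,0,0,0,0,0,0,0,0,0,0])

```text
time: 13.1
tool_pos: [0.5293, 0.0461, 0.0481]
tool_rot: [0.0, 0.8, 0.6, 0.0]
contact_force: [-3.5, 0.1, 5.7]
gripper_width: 0.281
grasp_force: 58.5
```

>>> move_arm(increments=[0,0,0,0,0,0,0,0,0,0,0,0,0,0,0,0,0,0,0,0,0,0,0,0,0,0,0,0,0,0,0,0,0,0,0,0,0,0,0,0])

```text
time: 13.77
tool_pos: [0.5294, 0.046, 0.0481]
tool_rot: [0.0, 0.8, 0.6, 0.0]
contact_force: [-3.3, 0.3, 5.5]
gripper_width: 0.278
grasp_force: 60.0
```

>>> move_arm(increments=[0,0,0,0,0,0,0,0,0,0,0,0,0,0,0,0,0,0,0,0,0,0,0,0,0,0,0,0,0,0,0,0,0,0,0,0,0,0,0,0])

```text
time: 14.43
tool_pos: [0.5293, 0.046, 0.0481]
tool_rot: [0.0, 0.8, 0.6, 0.0]
contact_force: [-3.8, 0.4, 5.7]
gripper_width: 0.277
grasp_force: 60.0
```

>>> move_arm(increments=[0,0,0,0,0,0,0,0,0,0,0,0,0,0,0,0,0,0,0,0,0,0,0,0,0,0,0,0,0,0,0,0,0,0,0,0,0,0,0,0])

```text
time: 15.1
tool_pos: [0.5294, 0.046, 0.0481]
tool_rot: [0.0, 0.8, 0.6, 0.0]
contact_force: [-3.5, 0.7, 6.0]
gripper_width: 0.281
grasp_force: 60.0
```

Run:
```python
from h import *
f0=load('w3');f=grab('wrist','w4');f2=grab('wrist','w5');s=manip.state()
print(s['time'],s['tool_pos'],s['gripper_width'],s['grasp_force'],s['ft_torque'],s['contact_force'])
c=lambda g:cv2.resize(g['image'][60:320,230:420],(380,520),interpolation=cv2.INTER_CUBIC)
cv2.imwrite('pics/c4.png',np.hstack([c(f0),c(f2)]))
```

```text
15.2 [0.529381   0.04604988 0.0481273 ] 0.27882900541049926 60.026893839240074 [0.02975637 0.2600027  0.00432625] [-3.08787839  0.74072936  6.18398198]
```

View pics/c4.png

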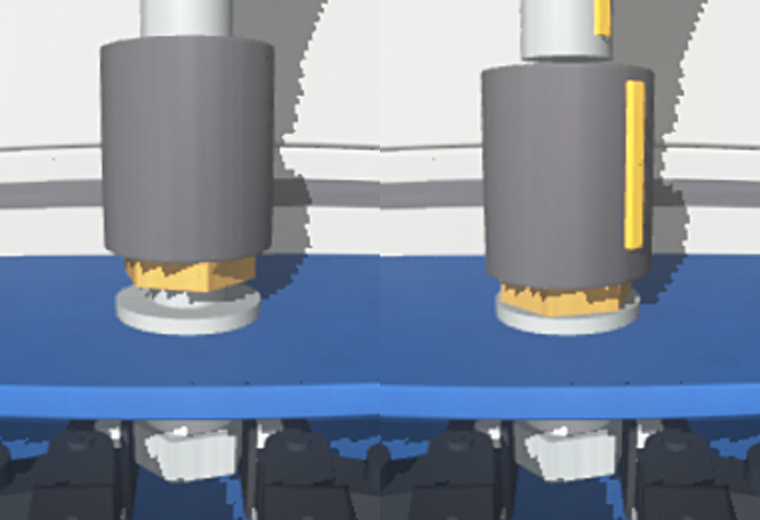

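The nut (right half, about (565,298)) now sits on the washer, and the head is unmoved in the fingers. I'll hold a little longer and confirm that the socket has stopped.

>>> move_arm(increments=[0,0,0,0,0,0,0,0,0,0,0,0,0,0,0,0,0,0,0,0,0,0,0,0,0,0,0,0,0,0,0,0,0,0,0,0,0,0,0,0])

```text
time: 15.87
tool_pos: [0.5294, 0.046, 0.0481]
tool_rot: [0.0, 0.8, 0.6, 0.0]
contact_force: [-3.0, -0.2, 5.2]
gripper_width: 0.277
grasp_force: 60.0
```

Run:
```python
from h import *
a=load('w5')['image'];f=grab('wrist','w6')['image']
d=cv2.absdiff(a,f)[60:200,270:370].max(2);e=cv2.absdiff(load('w3')['image'],f)[60:200,270:370].max(2)
print((d>40).sum(),(e>40).sum())
if (d>40).sum()<30: print(manip.job_done())
```

```text
0 2343
the job is handed in; nothing more can be done
None
```

The job is handed in with the bolt head still gripped on its flats at 60 N; the nut has run down onto its washer, and the socket had stopped moving between the last two pictures (the verdict itself was not shown).

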